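# Close the bench caliper on a vial

### The job

Set the small brown vial up for a diameter reading in the bench caliper: stand it upright on the white seat strip, midway across the beam, in the open gap between the two jaws, and let go of it. Then slide the moving jaw in by its grey thumb tab until it presses the vial lightly (about 3 newtons) against the fixed jaw; do not press so hard that the jaw leans, and leave it closed on the vial like that. Do not disturb the stopper, the beaker and the dish.

Things in the scene. Friction and masses are not known exactly. Their poses are not given: they have to be found in the camera images.
- vial: small brown vial with white cap, standing: body 22 mm in diameter and 36 mm high, then a cap 16 mm in diameter up to 44 mm; about 20 g; origin at the centre of its underside, z up its axis
- caliper: bench caliper fixed to the worktop, 228 mm long, 64 mm wide at its two feet. Origin on the worktop under the middle of the seat; y runs along the beam, from the thumb tab to the fixed jaw; x across; z up. The beam is 34 mm wide, its top 24 mm above the worktop, from y = -133 to +95 mm
- post (a point): top centre of the fixed jaw's post (caliper y = 60 to 82 mm, 34 mm wide, top 69 mm above the worktop, screw on it to 75 mm). The fixed jaw is a flat round steel anvil facing -y (22 mm in diameter, 5 mm thick, centre 50 mm above the worktop) on a screw in the post. How far the screw is out is not measured: the face lies somewhere from caliper y = 28 to 40 mm. It does not give
- seat (a point): middle of the gap, on the top face of the slippery white strip (28 mm wide, caliper y = -44 to +56 mm, 25 mm above the worktop) where the vial is to stand; axes as the caliper's. The vial slides easily along the strip when the jaw pushes it on to the anvil
- jaw: moving steel jaw: post 36 mm wide, top 58 mm above the worktop, with a round level nose bar (10 mm thick, centre 50 mm above the worktop). Origin on its pivot pin on the carriage, 34 mm below the bar; nose front 5 mm ahead in y; z up when upright. A spring holds it upright; each newton on the nose leans it 0.01 rad and pushes the nose back 0.34 mm. More than 9 N harms vial and jaw
- tab (a point): grip point of the grey thumb tab on top of the carriage, 62 mm above the worktop; the tab is 12 mm wide across the beam (x), 26 mm long along it (y), from 39 to 73 mm above the worktop; the carriage under it is 52 mm wide. The tab's centre is 50 mm behind the front of the nose
- carriage (a joint): how far the carriage has slid along the caliper's +y from its end stop, in m, 0 to 0.08. At 0 the front of the jaw's nose is at y = -45 mm, at q it is at q - 45 mm. The carriage moves with a steady drag of about 5 N and stays where it is left, also against the sprung jaw's push
- stopper: blue rubber stopper, 26 mm in diameter, 22 mm high, standing on the worktop: leave it alone. Origin under its centre
- beaker: small glass beaker, 56 mm in diameter, 58 mm high: leave it alone. Origin under its centre
- dish: round petri dish, 71 mm in diameter, 16 mm high: leave it alone. Origin under its centre
Things that resemble listed ones, but are neither listed nor needed, are in the scene too. Several things look just like the vial: the one meant starts farthest to the robot's left.

How it is judged (in metres and radians):
On the way, in this order (a step that is already met when the one before it is completed fails the run):
1. the vial stands upright on the seat strip in the open gap, released, the jaw not yet on it (x of vial in the frame of seat between -0.007 and 0.007 m and y of vial in the frame of seat between -0.025 and 0.031 m and z of vial in the frame of seat between -0.003 and 0.003 m and angle between vial's own z axis and vertical below 0.08 rad and contact force between vial and the fingers below 0.05 N and contact force between jaw and vial below 0.3 N), for 0.2 s.
2. the moving jaw presses the vial against the fixed jaw with 1 to 7 N (contact force between jaw and vial between 1 and 7 N and angle between jaw's own z axis and vertical below 0.08 rad), for 0.2 s.
At the end, for the whole second after the job is handed in: The jaw, left to itself, presses the vial against the fixed jaw with 1 to 7 N and leans less than 0.08 rad; the vial stands upright (within 0.08 rad) on the seat strip, within 8 mm of the beam's centre line; vial and carriage are at rest (all of step 2 and x of vial in the frame of seat between -0.008 and 0.008 m and z of vial in the frame of seat between -0.003 and 0.003 m and angle between vial's own z axis and vertical below 0.08 rad and linear speed of vial below 0.01 m/s and velocity of joint carriage between -0.003 and 0.003 m/s); the robot touches nothing.
It fails at once if the jaw presses the vial with more than 9 N (contact force between jaw and vial above 9 N).
It fails at once if the jaw leans more than 0.1 rad (angle between jaw's own z axis and vertical above 0.1 rad).
It fails at once if the stopper, the beaker or the dish is moved more than 15 mm or tipped (distance of any of stopper, beaker, dish from where it was at the start of the episode above 0.015 m or angle between any of stopper, beaker, dish's own z axis and vertical above 0.3 rad).
It also fails if it takes over 67 s, if anything falls off the work surface, if the arm or the gripper's body presses on something with over 40 N, if the wrist force passes 120 N, or if a joint passes its speed limit or range.

### The arm

A 6-joint arm with a two-finger parallel gripper is mounted at the origin on a cart in front of the work surface, level with it; the furniture and walls round the work are solid. World frame = base frame: x ahead of the robot, y to its left, z up, the work surface at z = 0. Lengths are in m, angles in degrees, forces in N, time in s.
With the tool pointing down it reaches from about 0.325 to 0.775 m from the base axis. Payload 5.5 kg.
Tool frame: the origin (TCP) lies where the fingers leave the gripper's body, on its centre line; the fingertips stand 80 mm ahead of it and the grasp point (between the pads) lies 61 mm ahead of it; x points along the fingers, y is the direction in which the jaws open and shut, and the axes are right-handed (so a half turn about x gives the same grasp; the last joint's range is limited). The gripper opens to 88 mm and grips with 3 to 60 N. Pads are 20 mm wide; open, the fingers measure 115 mm over their backs; the gripper's body (75 mm by 178 mm) begins 61 mm behind the grasp point.
Start: joints at [60.579, 5.22, 70.514, -0, 104.267, -3.249], TCP at [0.265, 0.538, 0.303] pointing down, gripper open.
Joint ranges: [-164.24, 164.24], [-49.07, 125.15], [9.68, 141.18], [-86.29, 266.29], [3.28, 154.24], [-151.56, 151.56]. Speed limits (degrees/s): [147.25, 147.25, 172.46, 180, 180, 180].

### API

Orientations are given as a 3x3 rotation matrix whose columns are the frame's x, y, z axes.
In Python, from workcell import sense, get_image, hand_in gives the robot as it stands.
- The arm moves only by the tool servo_tool, never from a script. Its arguments are lists of equal length, an entry for each row: "rot": the turn, a rotation vector about the tool's x, y, z scaled (see below), a list of three; "offset": the shift along the tool's x, y, z scaled (see below), a list of three; "grip": the closure, from 0 (fully open) to 1 (shut). A call has 1 to 5 rows; each row shifts and turns the pose as measured when the row begins, along the tool's axes as they then stand; what a row does not reach is not made up. The controller multiplies each number of a shift by 40 mm and each number of a turn by 5 degrees. A row lasts 1/12 s, in which the tool goes at most 41.7 mm and 7.16 degrees, less where a joint would pass 70% of its speed; a pose out of reach is approached as far as the arm can. A call with a number of a shift or a turn outside -1 to 1 is refused whole. A call with a gripper value outside its range is refused whole. The fingers move at their own pace and stop on an object; "newtons" is the grip in N (left out, the last holds). Time passes only in rows, so rows that do not move let the fingers close. It gives the time, the measured TCP pose, the force and the opening at its end, in the units of the state.
- sense(): the state, without advancing time (a new reading comes with each control period).
- get_image(name): name is "side" or "top" or "wrist"; returns a dict with "image" (420x560x3 uint8, blue, green, red), "fx", "fy", "cx", "cy" (pixels), "R" (3x3) and "t" (3): a world point X has camera coordinates R X + t. Camera axes: x right, y down, z forward; pixel columns grow to the right and rows downward; lengths in m; the calibration is good to about 2 mm. A picture is of the moment at which its call begins. There is no depth.
- hand_in(): hands the job in, once; it reports no verdict.
The state is a dict: "t": time; "joint_pos": joint angles; "qvel": joint speeds; "joint_efforts": joint torques, N m; "tcp_pos": TCP position; "orientation": TCP orientation; "force": force on the tool from outside, world axes, zero at the start; "moment": the same for the moment, N m; "opening": finger opening in m.
Only numpy, scipy, OpenCV 4.12 (cv2) and the standard library are available. Lean on these libraries where they do the work, as an engineer would, in place of code of your own. Each camera call takes 0.05 s, during which the arm holds its last target. There are 200 camera calls.

## Working session

There is one attempt and no reset: what is moved stays moved. The work goes in short steps, Python scripts to look and compute and a tool call to move; the robot and the scene stay as the last step left them, time stands still between calls to the robot, and variables do not carry over. Pictures are saved under pics/ and viewed, about 8 in all and at most 12, crops included, and the job is handed in when it is done.

Besides the shell and the picture viewer there is one more tool, called as name(argument=value, ...), one argument or row to a line, values as JSON. servo_tool: Moves the arm, as the interface text tells. Its arguments: {"type":"object","properties":{"rot":{"type":"array"},"offset":{"type":"array"},"grip":{"type":"array"},"newtons":{"type":"number"}},"required":["rot","offset","grip"]}

```bash
mkdir -p pics; ls; cat > h.py <<'E'
import numpy as np, cv2, json
from workcell import sense, get_image, hand_in
def snap(n,f):
    d=get_image(n); cv2.imwrite(f'pics/{f}.png',d['image'])
    json.dump({k:np.array(d[k]).tolist() for k in('fx','fy','cx','cy','R','t')},open(f'pics/{f}.json','w')); return d
def load(f): return json.load(open(f'pics/{f}.json'))
def ray(d,u,v):
    R=np.array(d['R']);t=np.array(d['t']);c=-R.T@t
    return c,R.T@np.array([(u-d['cx'])/d['fx'],(v-d['cy'])/d['fy'],1])
def atz(d,u,v,z):
    c,r=ray(d,u,v); return c+r*(z-c[2])/r[2]
def proj(d,X):
    p=np.array(d['R'])@np.array(X)+np.array(d['t']); return [d['fx']*p[0]/p[2]+d['cx'],d['fy']*p[1]/p[2]+d['cy']]
E
python3 - <<'E'
from h import *
for n in('top','side'):
    d=snap(n,n+'0'); print(n,-np.array(d['R']).T@np.array(d['t']),d['fx'])
s=sense(); print(s)
E
```

```text
pics
top [ 0.38820243 -0.15122681  0.93444182] 435.79925853386646
side [-0.24476348 -0.42410559  0.6751861 ] 505.7670405932264
{'t': 0.1, 'joint_pos': array([ 6.05792183e+01,  5.26154979e+00,  7.05735105e+01,  4.93650091e-04,
        1.04265381e+02, -3.24806276e+00]), 'qvel': array([-0.02253735,  0.01732597, -0.16858781, -0.00186568, -0.04267383,
        0.08334399]), 'joint_efforts': array([ 2.35269654e-03, -4.47855985e+01, -4.07571280e+01,  7.00725429e-02,
        2.84014572e-02, -8.28485440e-05]), 'tcp_pos': array([0.26458802, 0.53839015, 0.3016055 ]), 'orientation': array([[-8.68392979e-04,  4.41075919e-01,  8.97469375e-01],
       [-1.52284428e-03,  8.97468090e-01, -4.41076761e-01],
       [-9.99998463e-01, -1.74973407e-03, -1.07665049e-04]]), 'force': array([ 0.11274781,  0.00213357, -0.64093026]), 'moment': array([0.03802342, 0.00538327, 0.01927527]), 'opening': 0.0876028340331651}
```

View pics/top0.png

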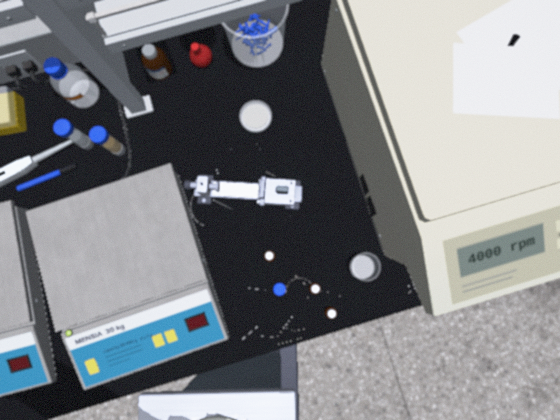

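View pics/side0.png

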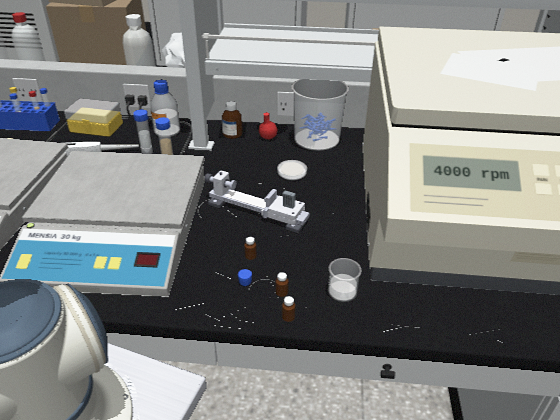

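```bash
python3 - <<'E'
from h import *
a=cv2.imread('pics/top0.png')[165:325,180:390]; b=cv2.imread('pics/side0.png')[160:325,200:365]
a=cv2.resize(a,None,fx=3.8,fy=3.8,interpolation=cv2.INTER_CUBIC);b=cv2.resize(b,None,fx=3.6,fy=3.6,interpolation=cv2.INTER_CUBIC)
cv2.imwrite('pics/topc.png',a);cv2.imwrite('pics/sidec.png',b)
d=load('top0')
for n,u,v,z in [('vialA',269,256,.044),('vialB',315,289,.044),('vialC',332,314,.044),('stop',280,290,.022),('beaker',365,267,.03),('dish',256,116,.01),('tab',283,189,.073),('fixend',203,183,.07)]: print(n,atz(d,u,v,z).round(4))
E
```

```text
vialA [ 0.4221 -0.1168  0.044 ]
vialB [ 0.3539 -0.2074  0.044 ]
vialC [ 0.3044 -0.239   0.044 ]
stop [ 0.353  -0.1369  0.022 ]
beaker [ 0.3947 -0.3122  0.03  ]
dish [ 0.733  -0.0939  0.01  ]
tab [ 0.554  -0.1492  0.073 ]
fixend [0.5719 0.0127 0.07  ]
```

View pics/topc.png

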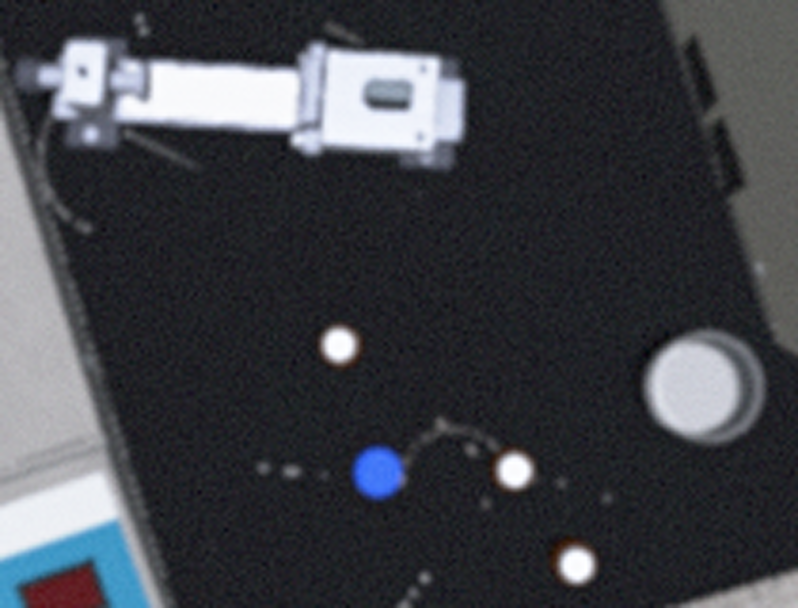

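View pics/sidec.png

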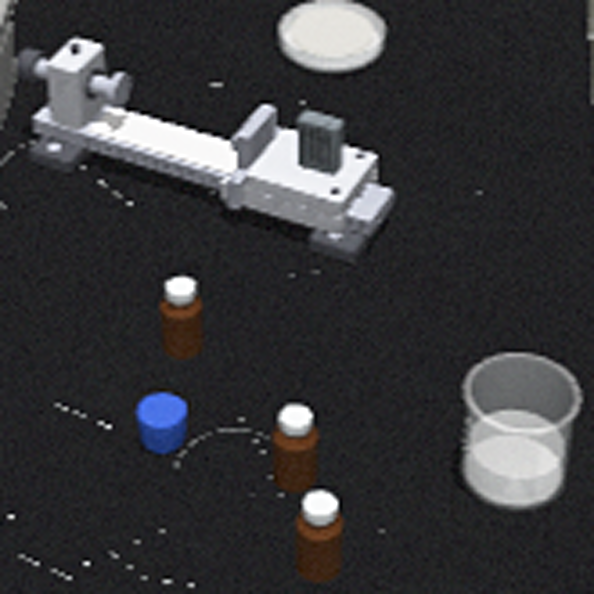

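```bash
python3 - <<'E'
from h import *
T=load('top0');S=load('side0')
tp=lambda u,v:(180+(u+.5)/3.8-.5,165+(v+.5)/3.8-.5)
sp=lambda u,v:(200+(u+.5)/3.6-.5,160+(v+.5)/3.6-.5)
def tri(a,b):
    A=[];r=[]
    for d,p in((T,tp(*a)),(S,sp(*b))):
        c,w=ray(d,*p);w/=np.linalg.norm(w);M=np.eye(3)-np.outer(w,w);A.append(M);r.append(M@c)
    X=np.linalg.lstsq(np.vstack(A),np.hstack(r),rcond=None)[0]
    return X.round(4),[np.subtract(proj(d,X),p).round(1) for d,p in((T,tp(*a)),(S,sp(*b)))]
print('vial',tri((339,345),(180,283)),atz(T,*tp(339,345),.044),atz(S,*sp(180,284),.044))
print('tab',tri((387,91),(321,118)),atz(T,*tp(387,91),.073),atz(S,*sp(321,118),.073))
print('post',tri((87,72),(84,46)),atz(T,*tp(85,70),.069),atz(S,*sp(84,46),.069))
tab=atz(T,*tp(387,91),.073);post=atz(T,*tp(86,71),.069)
tabS=atz(S,*sp(321,118),.073);postS=atz(S,*sp(84,46),.069)
for a,b in((tab,post),(tabS,postS)):
    v=(b-a)[:2]; print('dir',np.degrees(np.arctan2(v[1],v[0])),'dist',np.linalg.norm(v))
print('anvil face',atz(T,*tp(146,78),.05),'nose',atz(T,*tp(300,85),.05))
# seat strip edge points
for p in [(150,62),(295,68),(140,126),(290,132)]: print(atz(T,*tp(*p),.024))
print('feet etc', atz(T,*tp(463,108),.024))
print('scale corner', [atz(T,u,v,.07).round(3) for u,v in((175,167),(227,340))])
E
```

```text
vial (array([ 0.4229, -0.1159,  0.0461]), [array([-0.3,  0.2]), array([ 0.4, -0. ])]) [ 0.42325677 -0.11650231  0.044     ] [ 0.42412094 -0.11456187  0.044     ]
tab (array([ 0.5547, -0.1462,  0.074 ]), [array([-0.,  0.]), array([ 0., -0.])]) [ 0.55495368 -0.14619542  0.073     ] [ 0.55600253 -0.14566975  0.073     ]
post (array([0.5699, 0.0117, 0.0757]), [array([ 0.4, -0.2]), array([-0.4, -0. ])]) [0.5720746  0.01491768 0.069     ] [0.57937293 0.0156423  0.069     ]
dir 84.11242652139909 dist 0.16142796948562238
dir 81.75651870338517 dist 0.1629961712552008
anvil face [ 0.57063176 -0.01480739  0.05      ] nose [ 0.56417407 -0.09880002  0.05      ]
[ 0.58510502 -0.013094    0.024     ]
[ 0.57915574 -0.09464154  0.024     ]
[ 0.54873167 -0.00730998  0.024     ]
[ 0.54280576 -0.091151    0.024     ]
feet etc [ 0.55348478 -0.18805936  0.024     ]
scale corner [array([0.607, 0.07 , 0.07 ]), array([ 0.264, -0.034,  0.07 ])]
```

```bash
cat >> h.py <<'E'
from scipy.spatial.transform import Rotation as Ro
def plan(p,yaw,n=5,mx=.035):
    """rows towards TCP p, tool down with tool y at yaw deg; perfect following assumed"""
    s=sense();P=np.array(s['tcp_pos']);R=np.array(s['orientation'])
    c,si=np.cos(np.radians(yaw)),np.sin(np.radians(yaw))
    G=np.array([[0,c,si],[0,si,-c],[-1,0,0]])
    print('t',round(s['t'],2),'pos',P.round(4),'yaw',np.degrees(np.arctan2(R[1,1],R[0,1])).round(1),'open',round(s['opening'],4),'F',s['force'].round(1))
    ro=[];of=[]
    for i in range(n):
        w=Ro.from_matrix(R.T@G).as_rotvec();a=np.linalg.norm(w);w*=min(1,np.radians(5)/max(a,1e-9))
        d=np.array(p)-P;L=np.linalg.norm(d);d*=min(1,mx/max(L,1e-9))
        o=R.T@d;ro.append((np.degrees(w)/5).round(2).tolist());of.append((o/.04).round(2).tolist())
        P=P+d;R=R@Ro.from_rotvec(w).as_matrix()
    print('rot',ro);print('off',of)
E
python3 -c "
from h import *
plan([.423,-.1165,.24],-5,20,.038)"
```

```text
t 0.1 pos [0.2646 0.5384 0.3016] yaw 63.8 open 0.0876 F [ 0.1  0.  -0.6]
rot [[1.0, 0.0, 0.0], [1.0, 0.0, 0.0], [1.0, 0.0, 0.0], [1.0, 0.0, 0.0], [1.0, 0.0, 0.0], [1.0, 0.0, 0.0], [1.0, 0.0, 0.0], [1.0, 0.0, 0.0], [1.0, 0.0, 0.0], [1.0, 0.0, 0.0], [1.0, 0.0, 0.0], [1.0, 0.0, 0.0], [1.0, 0.0, 0.0], [0.77, 0.0, 0.0], [0.0, -0.0, 0.0], [-0.0, -0.0, -0.0], [-0.0, 0.0, 0.0], [-0.0, 0.0, -0.0], [-0.0, 0.0, -0.0], [-0.0, 0.0, -0.0]]
off [[0.09, -0.73, 0.61], [0.09, -0.67, 0.67], [0.09, -0.61, 0.72], [0.09, -0.55, 0.77], [0.09, -0.48, 0.82], [0.09, -0.4, 0.86], [0.09, -0.33, 0.89], [0.09, -0.25, 0.91], [0.09, -0.17, 0.93], [0.09, -0.09, 0.94], [0.09, -0.0, 0.95], [0.09, 0.08, 0.94], [0.09, 0.16, 0.93], [0.09, 0.24, 0.91], [0.09, 0.3, 0.9], [0.09, 0.3, 0.9], [0.09, 0.3, 0.9], [0.07, 0.24, 0.72], [0.0, 0.0, 0.0], [0.0, 0.0, 0.0]]
```

servo_tool(
  rot=[
    [1,0,0],
    [1,0,0],
    [1,0,0],
    [1,0,0],
    [1,0,0],
  ],
  offset=[
    [0,-0.73,0.61],
    [0,-0.67,0.67],
    [0,-0.61,0.72],
    [0,-0.55,0.77],
    [0,-0.48,0.82],
  ],
  grip=[0.4,0.4,0.4,0.4,0.4],
  newtons=12,
)

```text
t: 0.52
tcp_pos: [0.3073, 0.353, 0.2932]
orientation: [[-0.01, 0.783, 0.621], [-0.011, 0.621, -0.783], [-1.0, -0.015, 0.003]]
force: [1.3, -0.4, 0.4]
opening: 0.0577
```

servo_tool(
  rot=[
    [1,0,0],
    [1,0,0],
    [1,0,0],
    [1,0,0],
    [1,0,0],
  ],
  offset=[
    [0,-0.4,0.86],
    [0,-0.33,0.89],
    [0,-0.25,0.91],
    [0,-0.17,0.93],
    [0,-0.09,0.94],
  ],
  grip=[0.4,0.4,0.4,0.4,0.4],
)

```text
t: 0.93
tcp_pos: [0.3476, 0.1597, 0.2922]
orientation: [[-0.012, 0.977, 0.213], [-0.014, 0.213, -0.977], [-1.0, -0.015, 0.011]]
force: [0.1, -0.2, 0.2]
opening: 0.0525
```

```bash
python3 -c "
from h import *
plan([.423,-.1165,.24],-5,12,.038)"
```

```text
t 0.93 pos [0.3476 0.1597 0.2922] yaw 12.3 open 0.0525 F [ 0.1 -0.2  0.2]
rot [[1.0, 0.04, 0.04], [1.0, 0.04, 0.04], [1.0, 0.04, 0.04], [0.47, 0.02, 0.02], [0.0, 0.0, 0.0], [-0.0, -0.0, 0.0], [-0.0, -0.0, 0.0], [-0.0, -0.0, 0.0], [-0.0, -0.0, 0.0], [-0.0, -0.0, 0.0], [-0.0, -0.0, 0.0], [-0.0, -0.0, 0.0]]
off [[0.18, 0.05, 0.93], [0.18, 0.13, 0.92], [0.17, 0.21, 0.91], [0.17, 0.29, 0.89], [0.17, 0.32, 0.88], [0.17, 0.32, 0.88], [0.17, 0.32, 0.88], [0.11, 0.21, 0.58], [0.0, 0.0, 0.0], [0.0, 0.0, 0.0], [0.0, 0.0, 0.0], [0.0, 0.0, 0.0]]
```

Tracking is very good.

servo_tool(
  rot=[
    [1,0,0],
    [1,0.04,0.04],
    [1,0.04,0.04],
    [0.47,0.04,0.04],
    [0,0,0],
  ],
  offset=[
    [0,0.05,0.93],
    [0.1,0.13,0.92],
    [0.1,0.21,0.91],
    [0.1,0.29,0.89],
    [0.1,0.32,0.88],
  ],
  grip=[0.4,0.4,0.4,0.4,0.4],
)

```text
t: 1.35
tcp_pos: [0.3941, -0.0301, 0.2773]
orientation: [[0.002, 0.994, -0.107], [-0.003, -0.107, -0.994], [-1.0, 0.003, 0.002]]
force: [1.0, 0.7, 0.2]
opening: 0.0528
```

servo_tool(
  rot=[
    [0,0,0],
    [0,0,0],
    [0,0,0],
    [0,0,0],
  ],
  offset=[
    [0.1,0.32,0.88],
    [0.1,0.32,0.88],
    [0.1,0.2,0.55],
    [0,0,0],
  ],
  grip=[0.4,0.4,0.4,0.4],
)

```text
t: 1.68
tcp_pos: [0.4167, -0.1364, 0.2622]
orientation: [[-0.001, 0.993, -0.116], [-0.003, -0.116, -0.993], [-1.0, -0.0, 0.003]]
force: [-0.4, 0.4, 0.0]
opening: 0.0528
```

```bash
python3 -c "
from h import *
plan([.423,-.1165,.24],-5,3,.038)
d=snap('wrist','w1');print(-np.array(d['R']).T@np.array(d['t']))
for n,p in dict(vial=(.423,-.1165,.044),stop=(.353,-.137,.022),post=(.5715,.014,.069),tab=(.555,-.146,.073)).items(): print(n,proj(d,p))"
```

```text
t 1.68 pos [ 0.4167 -0.1364  0.2622] yaw -6.6 open 0.0528 F [-0.4  0.4  0. ]
rot [[-0.33, 0.04, 0.0], [0.0, 0.0, 0.0], [0.0, -0.0, 0.0]]
off [[0.55, 0.1, -0.52], [0.0, 0.0, 0.0], [0.0, 0.0, 0.0]]
[ 0.4261858  -0.05296101  0.34394463]
vial [np.float64(281.5603897660564), np.float64(173.89729670017581)]
stop [np.float64(217.09500196575146), np.float64(196.3098957112584)]
post [np.float64(462.3945240789926), np.float64(-15.226514860520211)]
tab [np.float64(434.6375145938133), np.float64(196.27694086999117)]
```

View pics/w1.png

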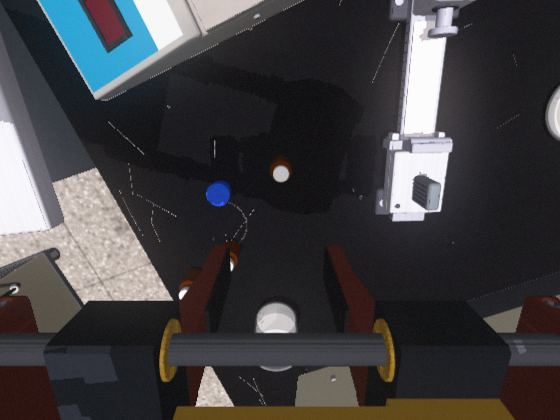

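servo_tool(
  rot=[
    [-0.33,0,0],
    [0,0,0],
    [0,0,0],
    [0,0,0],
    [0,0,0],
  ],
  offset=[
    [0.3,0.1,-0.52],
    [0.7,0,0],
    [0.8,0,0],
    [0.8,0,0],
    [0,0,0],
  ],
  grip=[0.4,0.4,0.4,0.4,0.4],
)

```text
t: 2.15
tcp_pos: [0.4234, -0.1105, 0.1577]
orientation: [[0.004, 0.996, -0.084], [-0.001, -0.084, -0.996], [-1.0, 0.004, 0.001]]
force: [-0.7, -0.1, -1.0]
opening: 0.0528
```

```bash
python3 -c "
from h import *
plan([.423,-.1165,.087],-5,4,.025)"
```

```text
t 2.15 pos [ 0.4234 -0.1105  0.1577] yaw -4.8 open 0.0528 F [-0.7 -0.1 -1. ]
rot [[0.03, 0.01, -0.05], [0.0, -0.0, -0.0], [0.0, 0.0, 0.0], [0.0, 0.0, 0.0]]
off [[0.62, -0.0, 0.05], [0.62, 0.0, 0.05], [0.52, 0.0, 0.04], [0.0, 0.0, 0.0]]
```

servo_tool(
  rot=[
    [0,0,-0.05],
    [0,0,0],
    [0,0,0],
    [0,0,0],
    [0,0,0],
  ],
  offset=[
    [0.4,0,0.12],
    [0.5,0,0.03],
    [0.5,0,0],
    [0.3,0,0],
    [0,0,0],
  ],
  grip=[0.4,0.4,0.4,0.4,0.4],
)

```text
t: 2.57
tcp_pos: [0.4244, -0.1119, 0.0941]
orientation: [[0.005, 0.997, -0.078], [-0.001, -0.078, -0.997], [-1.0, 0.005, 0.0]]
force: [0.5, 0.2, -0.1]
opening: 0.0522
```

```bash
python3 -c "
from h import *
plan([.423,-.1165,.087],-5,2,.025)"
```

```text
t 2.57 pos [ 0.4244 -0.1119  0.0941] yaw -4.5 open 0.0522 F [ 0.5  0.2 -0.1]
rot [[0.11, 0.0, -0.05], [-0.0, 0.0, -0.0]]
off [[0.18, -0.03, 0.12], [0.0, 0.0, 0.0]]
```

servo_tool(
  rot=[
    [0.1,0,-0.05],
    [0,0,0],
    [0,0,0],
    [0,0,0],
    [0,0,0],
  ],
  offset=[
    [0.18,-0.03,0.16],
    [0,0,0],
    [0,0,0],
    [0,0,0],
    [0,0,0],
  ],
  grip=[0.4,0.4,0.85,0.85,0.85],
)

```text
t: 2.98
tcp_pos: [0.4251, -0.1187, 0.0925]
orientation: [[0.006, 0.996, -0.086], [-0.002, -0.086, -0.996], [-1.0, 0.007, 0.002]]
force: [0.3, 0.1, 0.8]
opening: 0.0361
```

servo_tool(
  rot=[
    [0,0,0],
    [0,0,0],
    [0,0,0],
  ],
  offset=[
    [0,0,0],
    [0,0,0],
    [0,0,0],
  ],
  grip=[0.85,0.85,0.85],
)

```text
t: 3.23
tcp_pos: [0.4258, -0.119, 0.0942]
orientation: [[0.009, 0.996, -0.087], [-0.003, -0.087, -0.996], [-1.0, 0.009, 0.002]]
force: [0.5, -0.6, -0.1]
opening: 0.0216
```

servo_tool(
  rot=[
    [0,0,0],
    [0,0,0],
    [0,0,0],
    [0,0,0],
    [0,0,0],
  ],
  offset=[
    [-0.4,0,0],
    [-0.8,0,0],
    [-0.8,0,0],
    [-0.6,0,0],
    [0,0,0],
  ],
  grip=[0.85,0.85,0.85,0.85,0.85],
)

```text
t: 3.65
tcp_pos: [0.4231, -0.118, 0.1995]
orientation: [[0.002, 0.996, -0.087], [-0.001, -0.087, -0.996], [-1.0, 0.003, 0.001]]
force: [0.5, -0.0, 0.2]
opening: 0.0214
```

```bash
python3 -c "
from h import *
plan([.5653,-.0555,.20],-5,8,.03)"
```

```text
t 3.65 pos [ 0.4231 -0.118   0.1995] yaw -5.0 open 0.0214 F [ 0.5 -0.   0.2]
rot [[0.01, 0.01, -0.03], [0.0, 0.0, -0.0], [0.0, 0.0, 0.0], [0.0, 0.0, 0.0], [0.0, 0.0, 0.0], [0.0, 0.0, 0.0], [0.0, 0.0, 0.0], [0.0, 0.0, 0.0]]
off [[-0.0, 0.66, -0.36], [-0.0, 0.66, -0.36], [-0.0, 0.66, -0.36], [-0.0, 0.66, -0.36], [-0.0, 0.66, -0.36], [-0.0, 0.12, -0.06], [0.0, 0.0, 0.0], [0.0, 0.0, 0.0]]
```

servo_tool(
  rot=[
    [0,0,0],
    [0,0,0],
    [0,0,0],
    [0,0,0],
    [0,0,0],
  ],
  offset=[
    [0,0.4,-0.2],
    [0,0.66,-0.36],
    [0,0.66,-0.36],
    [0,0.66,-0.36],
    [0,0.66,-0.36],
  ],
  grip=[0.85,0.85,0.85,0.85,0.85],
)

```text
t: 4.07
tcp_pos: [0.5521, -0.064, 0.2003]
orientation: [[0.007, 0.996, -0.093], [-0.004, -0.093, -0.996], [-1.0, 0.007, 0.004]]
force: [1.2, 0.1, 0.2]
opening: 0.0215
```

servo_tool(
  rot=[
    [0,0,0],
    [0,0,0],
    [0,0,0],
  ],
  offset=[
    [0,0.2,-0.15],
    [0,0,0],
    [0,0,0],
  ],
  grip=[0.85,0.85,0.85],
)

```text
t: 4.32
tcp_pos: [0.5634, -0.0559, 0.1955]
orientation: [[0.001, 0.996, -0.089], [-0.003, -0.089, -0.996], [-1.0, 0.002, 0.002]]
force: [0.6, 0.4, -0.4]
opening: 0.0212
```

```bash
python3 -c "
from h import *
plan([.5653,-.0555,.17],-5,4,.03)
snap('top','t2');snap('wrist','w2')
a=cv2.imread('pics/t2.png')[120:260,150:340];b=cv2.imread('pics/w2.png')
a=cv2.resize(a,None,fx=2.9,fy=2.9,interpolation=cv2.INTER_CUBIC)[:400]
b=cv2.resize(b,None,fx=.44,fy=.44)
cv2.imwrite('pics/w2v.png',cv2.imread('pics/w2.png'))
"
```

```text
t 4.32 pos [ 0.5634 -0.0559  0.1955] yaw -5.1 open 0.0212 F [ 0.6  0.4 -0.4]
rot [[-0.02, 0.03, -0.02], [0.0, 0.0, 0.0], [0.0, 0.0, 0.0], [0.0, 0.0, 0.0]]
off [[0.64, 0.04, -0.02], [0.0, 0.0, 0.0], [0.0, 0.0, 0.0], [0.0, 0.0, 0.0]]
```

View pics/w2.png

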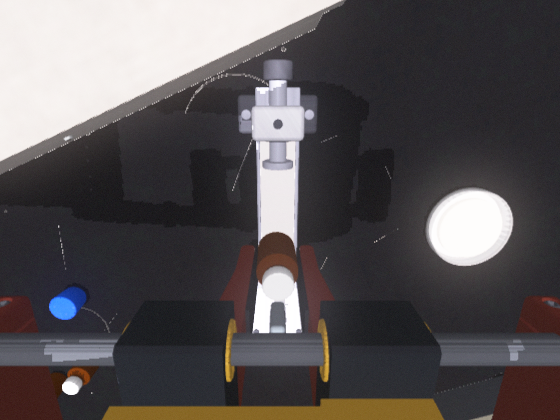

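```bash
python3 -c "
from h import *
d=load('w2');print(-np.array(d['R']).T@np.array(d['t']))
print('post',atz(d,278,123,.069),'anvil face',atz(d,277,167,.05))
for v in(195,225): print('beam',atz(d,257.5,v,.024),atz(d,298,v,.024), 'strip mid',(atz(d,257.5,v,.024)+atz(d,298,v,.024))/2)
print('vialcap',atz(d,278,283,.1955-.05))
"
```

```text
[0.57015104 0.02752779 0.27717928]
post [0.57000978 0.01629523 0.069     ] anvil face [ 0.56654727 -0.01510822  0.05      ]
beam [ 0.54806078 -0.04167957  0.024     ] [ 0.58123408 -0.04470428  0.024     ] strip mid [ 0.56464743 -0.04319193  0.024     ]
beam [ 0.54517785 -0.06792377  0.024     ] [ 0.5793807  -0.07104318  0.024     ] strip mid [ 0.56227927 -0.06948348  0.024     ]
vialcap [ 0.56356167 -0.05193629  0.1455    ]
```

servo_tool(
  rot=[
    [0,0,0],
    [0,0,0],
    [0,0,0],
    [0,0,0],
    [0,0,0],
  ],
  offset=[
    [0.4,0.02,0],
    [0.5,0,0],
    [0.4,0,0],
    [0.2,0,0],
    [0.05,0,0],
  ],
  grip=[0.85,0.85,0.85,0.85,0.85],
)

```text
t: 4.83
tcp_pos: [0.5604, -0.0604, 0.1352]
orientation: [[0.007, 0.995, -0.095], [-0.005, -0.095, -0.995], [-1.0, 0.008, 0.004]]
force: [-0.1, -0.3, -0.3]
opening: 0.0215
```

```bash
python3 -c "
from h import *
plan([.5643,-.0555,.12],-5,4,.03)"
```

```text
t 4.83 pos [ 0.5604 -0.0604  0.1352] yaw -5.4 open 0.0215 F [-0.1 -0.3 -0.3]
rot [[-0.09, 0.05, -0.09], [0.0, -0.0, 0.0], [0.0, 0.0, 0.0], [0.0, 0.0, 0.0]]
off [[0.38, 0.08, -0.13], [0.0, 0.0, 0.0], [0.0, 0.0, 0.0], [0.0, 0.0, 0.0]]
```

servo_tool(
  rot=[
    [-0.09,0.05,-0.09],
    [0,0,0],
  ],
  offset=[
    [0.1,0.1,-0.13],
    [0.1,0,0],
  ],
  grip=[0.85,0.85],
)

```text
t: 5.0
tcp_pos: [0.5646, -0.0562, 0.1284]
orientation: [[0.001, 0.996, -0.088], [0.0, -0.088, -0.996], [-1.0, 0.001, -0.0]]
force: [0.3, 0.0, 0.2]
opening: 0.0215
```

```bash
python3 -c "
from h import *
plan([.5643,-.0555,.12],-5,4,.03)"
```

```text
t 5.0 pos [ 0.5646 -0.0562  0.1284] yaw -5.0 open 0.0215 F [0.3 0.  0.2]
rot [[-0.01, -0.0, -0.01], [0.0, 0.0, -0.0], [0.0, 0.0, 0.0], [0.0, 0.0, -0.0]]
off [[0.21, -0.01, -0.02], [0.0, 0.0, 0.0], [0.0, 0.0, 0.0], [0.0, 0.0, 0.0]]
```

servo_tool(
  rot=[
    [0,0,0],
    [0,0,0],
  ],
  offset=[
    [0.12,0,-0.02],
    [0.06,0,-0.02],
  ],
  grip=[0.85,0.85],
)

```text
t: 5.17
tcp_pos: [0.5653, -0.0547, 0.1218]
orientation: [[0.003, 0.996, -0.088], [-0.0, -0.088, -0.996], [-1.0, 0.003, -0.0]]
force: [0.3, -1.1, -0.2]
opening: 0.0216
```

servo_tool(
  rot=[
    [0,0,0],
    [0,0,0],
  ],
  offset=[
    [0.06,0,-0.02],
    [0,0,0],
  ],
  grip=[0.85,0.85],
)

```text
t: 5.33
tcp_pos: [0.5656, -0.0536, 0.1193]
orientation: [[0.003, 0.996, -0.088], [-0.0, -0.088, -0.996], [-1.0, 0.003, -0.0]]
force: [0.9, -0.2, -0.6]
opening: 0.0213
```

servo_tool(
  rot=[
    [0,0,0],
    [0,0,0],
  ],
  offset=[
    [0.05,-0.03,0],
    [0,0,0],
  ],
  grip=[0.85,0.85],
)

```text
t: 5.5
tcp_pos: [0.5652, -0.0535, 0.119]
orientation: [[0.006, 0.996, -0.087], [-0.001, -0.087, -0.996], [-1.0, 0.006, 0.0]]
force: [0.2, 0.2, -0.9]
opening: 0.021
```

```bash
python3 -c "
from h import *
plan([.5643,-.0555,.12],-5,1,.03)
snap('side','s3');a=cv2.imread('pics/s3.png')[150:260,190:330]
cv2.imwrite('pics/s3c.png',cv2.resize(a,None,fx=5,fy=5,interpolation=cv2.INTER_CUBIC))"
```

```text
t 5.5 pos [ 0.5652 -0.0535  0.119 ] yaw -5.0 open 0.021 F [ 0.2  0.2 -0.9]
rot [[-0.0, 0.0, -0.07]]
off [[-0.03, -0.02, 0.05]]
```

View pics/s3c.png

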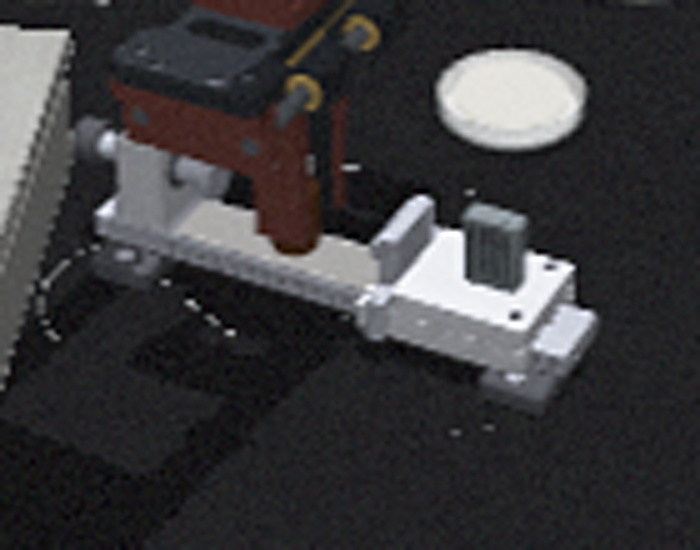

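servo_tool(
  rot=[
    [0,0,0],
    [0,0,0],
  ],
  offset=[
    [0.05,-0.01,0.02],
    [0.02,0,0],
  ],
  grip=[0.85,0.85],
)

```text
t: 5.72
tcp_pos: [0.5656, -0.054, 0.1185]
orientation: [[0.009, 0.996, -0.087], [-0.0, -0.087, -0.996], [-1.0, 0.009, -0.0]]
force: [-0.5, 0.2, 2.1]
opening: 0.0216
```

servo_tool(
  rot=[
    [0,0,0],
    [0,0,0],
    [0,0,0],
    [0,0,0],
    [0,0,0],
  ],
  offset=[
    [0,0,0],
    [0,0,0],
    [0,0,0],
    [0,0,0],
    [-0.1,0,0],
  ],
  grip=[0.65,0.55,0.5,0.5,0.5],
)

```text
t: 6.13
tcp_pos: [0.5648, -0.0541, 0.1208]
orientation: [[0.007, 0.996, -0.087], [-0.0, -0.087, -0.996], [-1.0, 0.007, -0.0]]
force: [-1.1, 0.1, -0.6]
opening: 0.0438
```

servo_tool(
  rot=[
    [0,0,0],
    [0,0,0],
    [0,0,0],
    [0,0,0],
    [0,0,0],
  ],
  offset=[
    [-0.4,0,0],
    [-0.7,0,0],
    [-0.8,0,0],
    [-0.8,0,0],
    [0,0,0],
  ],
  grip=[0.5,0.5,0.5,0.5,0.5],
)

```text
t: 6.55
tcp_pos: [0.5623, -0.0539, 0.2302]
orientation: [[-0.001, 0.996, -0.087], [0.001, -0.087, -0.996], [-1.0, -0.002, -0.001]]
force: [0.1, 0.6, 1.3]
opening: 0.0439
```

```bash
python3 -c "
from h import *
plan([.555,-.146,.22],-5,6,.03)
snap('side','s4');a=cv2.imread('pics/s4.png')[150:260,190:330]
a=cv2.resize(a,None,fx=4,fy=4,interpolation=cv2.INTER_CUBIC)
snap('top','t4');b=cv2.imread('pics/t4.png')[165:215,180:315]
b=cv2.resize(b,None,fx=4.15,fy=4.15,interpolation=cv2.INTER_CUBIC)[:,:560]
cv2.imwrite('pics/st4.png',np.vstack([a,np.pad(b,((0,0),(0,560-b.shape[1]),(0,0)))])[:600])"
```

```text
t 6.55 pos [ 0.5623 -0.0539  0.2302] yaw -5.0 open 0.0439 F [0.1 0.6 1.3]
rot [[0.0, -0.01, 0.02], [0.0, 0.0, -0.0], [-0.0, -0.0, 0.0], [-0.0, 0.0, 0.0], [-0.0, 0.0, 0.0], [-0.0, 0.0, 0.0]]
off [[0.08, 0.01, 0.75], [0.08, 0.01, 0.75], [0.08, 0.01, 0.75], [0.01, 0.0, 0.07], [0.0, 0.0, 0.0], [0.0, 0.0, 0.0]]
```

View pics/st4.png

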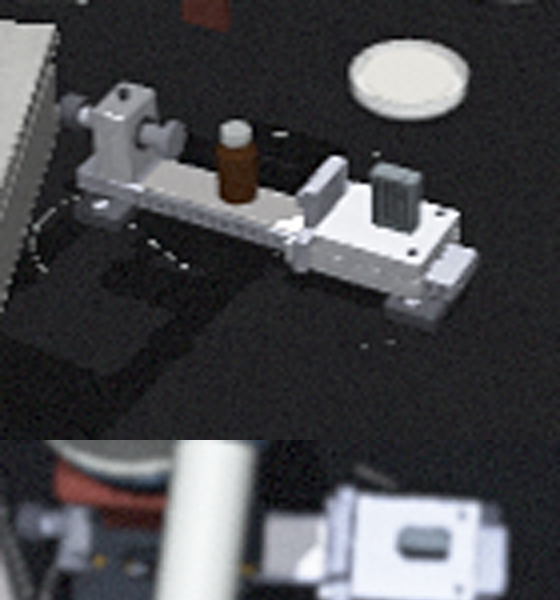

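servo_tool(
  rot=[
    [0,0,0],
    [0,0,0],
    [0,0,0],
    [0,0,0],
    [0,0,0],
  ],
  offset=[
    [0,0,0.5],
    [0,0.02,0.7],
    [0,0.02,0.7],
    [0,0,0.4],
    [0,0,0],
  ],
  grip=[0.5,0.5,0.5,0.5,0.5],
)

```text
t: 7.07
tcp_pos: [0.5527, -0.1467, 0.2155]
orientation: [[-0.02, 0.996, -0.083], [0.006, -0.083, -0.997], [-1.0, -0.02, -0.004]]
force: [-0.2, 0.1, 0.7]
opening: 0.0438
```

```bash
python3 -c "
from h import *
d=load('s4'); print('vial cap',atz(d,248.7,181.2,.069))
plan([.5555,-.146,.125],-5,6,.025)
snap('top','t5');b=cv2.imread('pics/t5.png')[165:225,180:315]
snap('wrist','w5')
d=load('w5');print(proj(d,(.5562,-.146,.073)))
b=cv2.resize(b,None,fx=4.15,fy=4.15,interpolation=cv2.INTER_CUBIC)[:,:560]
w=cv2.imread('pics/w5.png')
cv2.imwrite('pics/st5.png',np.vstack([w[:350],np.pad(b,((0,0),(0,560-b.shape[1]),(0,0)))])[:600])"
```

```text
vial cap [ 0.56871429 -0.05019956  0.069     ]
t 7.07 pos [ 0.5527 -0.1467  0.2155] yaw -4.7 open 0.0438 F [-0.2  0.1  0.7]
rot [[0.05, -0.05, 0.23], [-0.0, 0.0, -0.0], [0.0, 0.0, 0.0], [0.0, -0.0, 0.0], [0.0, -0.0, 0.0], [0.0, -0.0, 0.0]]
off [[0.62, 0.03, -0.0], [0.62, 0.02, -0.01], [0.62, 0.02, -0.01], [0.39, 0.01, -0.0], [0.0, 0.0, 0.0], [0.0, 0.0, 0.0]]
[np.float64(286.1395619186156), np.float64(223.9868850101957)]
```

View pics/st5.png

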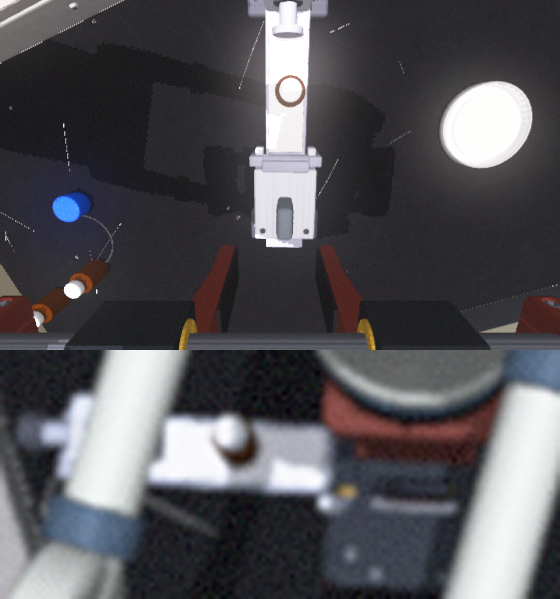

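```bash
python3 -c "
from h import *
d=load('w5');print('cam',-np.array(d['R']).T@np.array(d['t']))
v=atz(d,290.5,90,.069);print('vial',v)
L=atz(d,266.5,115,.024);R=atz(d,308.5,115,.024);print('beam',L,R,(L+R)/2)
L=atz(d,267.5,50,.024);R=atz(d,309,50,.024);print('beam',L,R,(L+R)/2)
for u,w in((277,230),(293,230),(285,240)):print('tab',atz(d,u,w,.073))
print('noseline',atz(d,285,157,.05),'anvil',atz(d,288,36,.05))
"
```

```text
cam [ 0.56104141 -0.06254999  0.29751737]
vial [ 0.56620395 -0.05210743  0.069     ]
beam [ 0.5461831  -0.06765471  0.024     ] [ 0.58057038 -0.07052614  0.024     ] [ 0.56337674 -0.06909043  0.024     ]
beam [ 0.55148542 -0.01941506  0.024     ] [ 0.58355966 -0.02221882  0.024     ] [ 0.56752254 -0.02081694  0.024     ]
tab [ 0.54897111 -0.1502969   0.073     ]
tab [ 0.56098788 -0.1512021   0.073     ]
tab [ 0.55436373 -0.15888716  0.073     ]
noseline [ 0.55895631 -0.09942238  0.05      ] anvil [ 0.56739421 -0.01598104  0.05      ]
```

servo_tool(
  rot=[
    [0.05,-0.05,0.23],
    [0,0,0],
    [0,0,0],
    [0,0,0],
  ],
  offset=[
    [0.4,0.07,0],
    [0.6,0.02,0],
    [0.5,0.02,0],
    [0.3,0,0],
  ],
  grip=[0.5,0.5,0.5,0.5],
)

```text
t: 7.5
tcp_pos: [0.5589, -0.1403, 0.1431]
orientation: [[0.006, 0.997, -0.083], [0.002, -0.083, -0.997], [-1.0, 0.006, -0.002]]
force: [-0.3, 0.4, 0.1]
opening: 0.0439
```

```bash
python3 -c "
from h import *
plan([.5555,-.146,.125],-5,3,.025)"
```

```text
t 7.5 pos [ 0.5589 -0.1403  0.1431] yaw -4.7 open 0.0439 F [-0.3  0.4  0.1]
rot [[0.05, -0.03, -0.07], [0.0, 0.0, -0.0], [0.0, 0.0, 0.0]]
off [[0.45, -0.08, 0.15], [0.0, 0.0, 0.0], [0.0, 0.0, 0.0]]
```

servo_tool(
  rot=[
    [0.05,-0.03,-0.07],
    [0,0,0],
  ],
  offset=[
    [0.2,-0.08,0.15],
    [0.2,0,0],
  ],
  grip=[0.5,0.5],
)

```text
t: 7.67
tcp_pos: [0.5543, -0.1438, 0.1239]
orientation: [[-0.004, 0.996, -0.085], [0.001, -0.085, -0.996], [-1.0, -0.004, -0.001]]
force: [0.5, 0.6, -0.0]
opening: 0.0439
```

```bash
python3 -c "
from h import *
plan([.5555,-.146,.125],-5,1,.025)"
```

```text
t 7.67 pos [ 0.5543 -0.1438  0.1239] yaw -4.9 open 0.0439 F [ 0.5  0.6 -0. ]
rot [[0.03, -0.01, 0.05]]
off [[-0.03, 0.03, 0.05]]
```

servo_tool(
  rot=[
    [0,0,0.05],
    [0,0,0],
    [0,0,0],
    [0,0,0],
    [0,0,0],
  ],
  offset=[
    [-0.02,0.03,0.03],
    [0,0,0],
    [0,0,0],
    [0,0,0],
    [0,0,0],
  ],
  grip=[0.8,0.95,0.95,0.95,0.95],
  newtons=25,
)

```text
t: 8.08
tcp_pos: [0.5558, -0.1446, 0.1252]
orientation: [[0.001, 0.996, -0.084], [0.001, -0.084, -0.996], [-1.0, 0.001, -0.001]]
force: [-0.7, 0.4, -0.6]
opening: 0.0142
```

servo_tool(
  rot=[
    [0,0,0],
  ],
  offset=[
    [0,0,0],
  ],
  grip=[0.95],
)

```text
t: 8.17
tcp_pos: [0.5557, -0.1446, 0.1255]
orientation: [[0.0, 0.996, -0.084], [0.001, -0.084, -0.996], [-1.0, 0.0, -0.001]]
force: [-1.7, 1.2, -4.7]
opening: 0.012
```

servo_tool(
  rot=[
    [0,0,0],
    [0,0,0],
    [0,0,0],
    [0,0,0],
    [0,0,0],
  ],
  offset=[
    [0,0,-0.1],
    [0,0,-0.15],
    [0,0,-0.15],
    [0,0,-0.15],
    [0,0,-0.1],
  ],
  grip=[0.95,0.95,0.95,0.95,0.95],
)

```text
t: 8.58
tcp_pos: [0.5575, -0.1236, 0.1255]
orientation: [[0.001, 0.996, -0.091], [-0.009, -0.091, -0.996], [-1.0, 0.001, 0.009]]
force: [-0.5, -5.1, -3.0]
opening: 0.0119
```

```bash
python3 -c "
from h import *
plan([.5558+.0885*.03,-.1446+.03,.1255],-4.9,3,.006)"
```

```text
t 8.58 pos [ 0.5575 -0.1236  0.1255] yaw -5.2 open 0.0119 F [-0.5 -5.1 -3. ]
rot [[-0.07, 0.11, -0.02], [0.0, -0.0, 0.0], [0.0, 0.0, 0.0]]
off [[-0.0, 0.0, -0.15], [0.0, 0.0, -0.08], [0.0, 0.0, 0.0]]
```

servo_tool(
  rot=[
    [0,0,0],
    [0,0,0],
    [0,0,0],
    [0,0,0],
    [0,0,0],
  ],
  offset=[
    [0,0,-0.08],
    [0,0,-0.07],
    [0,0,-0.07],
    [0,0,-0.07],
    [0,0,-0.07],
  ],
  grip=[0.95,0.95,0.95,0.95,0.95],
)

```text
t: 9.0
tcp_pos: [0.5586, -0.1112, 0.1255]
orientation: [[0.0, 0.996, -0.093], [-0.016, -0.093, -0.996], [-1.0, 0.002, 0.016]]
force: [0.6, -5.5, -2.1]
opening: 0.0116
```

servo_tool(
  rot=[
    [0,0.1,0],
    [0,0,0],
    [0,0,0],
    [0,0,0],
    [0,0,0],
  ],
  offset=[
    [0,0,-0.06],
    [0,0,-0.06],
    [0,0,-0.06],
    [0,0,-0.06],
    [0,0,-0.06],
  ],
  grip=[0.95,0.95,0.95,0.95,0.95],
)

```text
t: 9.42
tcp_pos: [0.5595, -0.1014, 0.1255]
orientation: [[0.001, 0.996, -0.093], [-0.012, -0.093, -0.996], [-1.0, 0.002, 0.012]]
force: [0.8, -5.0, -2.6]
opening: 0.0121
```

```bash
python3 -c "
from h import *
plan([.561,-.087,.1255],-4.9,2,.006)
snap('side','s6');a=cv2.imread('pics/s6.png')[150:260,190:330]
a=cv2.resize(a,None,fx=5,fy=5,interpolation=cv2.INTER_CUBIC)
cv2.imwrite('pics/s6c.png',a)"
```

```text
t 9.42 pos [ 0.5595 -0.1014  0.1255] yaw -5.4 open 0.0121 F [ 0.8 -5.  -2.6]
rot [[-0.09, 0.14, -0.02], [-0.0, 0.0, 0.0]]
off [[-0.0, 0.0, -0.15], [-0.0, 0.0, -0.15]]
```

View pics/s6c.png

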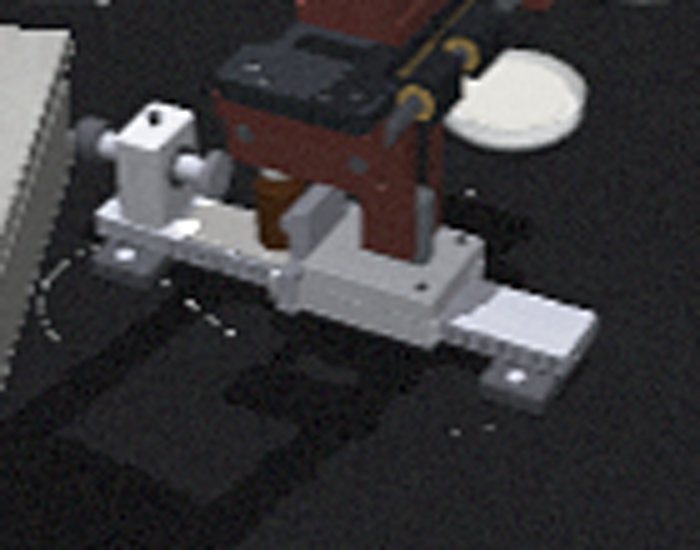

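servo_tool(
  rot=[
    [0,0.1,0],
    [0,0,0],
    [0,0,0],
    [0,0,0],
  ],
  offset=[
    [0,0,-0.06],
    [0,0,-0.06],
    [0,0,-0.06],
    [0,0,-0.04],
  ],
  grip=[0.95,0.95,0.95,0.95],
)

```text
t: 9.8
tcp_pos: [0.5601, -0.0941, 0.1255]
orientation: [[0.001, 0.996, -0.094], [-0.007, -0.094, -0.996], [-1.0, 0.002, 0.007]]
force: [-0.2, -5.8, -1.7]
opening: 0.0118
```

servo_tool(
  rot=[
    [0,0,0],
    [0,0,0],
  ],
  offset=[
    [0,0,-0.03],
    [0,0,-0.03],
  ],
  grip=[0.95,0.95],
)

```text
t: 9.97
tcp_pos: [0.5603, -0.0922, 0.1255]
orientation: [[0.001, 0.996, -0.094], [-0.008, -0.094, -0.996], [-1.0, 0.002, 0.008]]
force: [0.0, -5.2, -1.9]
opening: 0.0116
```

servo_tool(
  rot=[
    [0,0,0],
    [0,0,0],
  ],
  offset=[
    [0,0,-0.025],
    [0,0,-0.025],
  ],
  grip=[0.95,0.95],
)

```text
t: 10.13
tcp_pos: [0.5604, -0.0906, 0.1255]
orientation: [[0.001, 0.996, -0.094], [-0.009, -0.094, -0.996], [-1.0, 0.002, 0.009]]
force: [-0.2, -5.8, -1.0]
opening: 0.012
```

servo_tool(
  rot=[
    [0,0,0],
  ],
  offset=[
    [0,0,-0.02],
  ],
  grip=[0.95],
)

```text
t: 10.22
tcp_pos: [0.5605, -0.0901, 0.1255]
orientation: [[0.001, 0.996, -0.094], [-0.009, -0.094, -0.996], [-1.0, 0.002, 0.009]]
force: [-0.5, -5.3, -2.8]
opening: 0.0118
```

servo_tool(
  rot=[
    [0,0,0],
  ],
  offset=[
    [0,0,-0.02],
  ],
  grip=[0.95],
)

```text
t: 10.3
tcp_pos: [0.5606, -0.0894, 0.1255]
orientation: [[0.001, 0.996, -0.094], [-0.009, -0.094, -0.996], [-1.0, 0.002, 0.009]]
force: [-0.3, -4.4, -2.4]
opening: 0.0119
```

servo_tool(
  rot=[
    [0,0,0],
  ],
  offset=[
    [0,0,-0.02],
  ],
  grip=[0.95],
)

```text
t: 10.38
tcp_pos: [0.5606, -0.0889, 0.1255]
orientation: [[0.001, 0.996, -0.094], [-0.01, -0.094, -0.996], [-1.0, 0.002, 0.009]]
force: [0.5, -5.6, -1.9]
opening: 0.0119
```

servo_tool(
  rot=[
    [0,0,0],
  ],
  offset=[
    [0,0,-0.02],
  ],
  grip=[0.95],
)

```text
t: 10.47
tcp_pos: [0.5607, -0.0883, 0.1255]
orientation: [[0.001, 0.996, -0.094], [-0.01, -0.094, -0.996], [-1.0, 0.002, 0.01]]
force: [0.3, -5.4, -1.6]
opening: 0.0122
```

```bash
python3 -c "
from h import *
plan([.561,-.087,.1255],-4.9,1,.006)"
```

```text
t 10.47 pos [ 0.5607 -0.0883  0.1255] yaw -5.4 open 0.0122 F [ 0.3 -5.4 -1.6]
rot [[-0.1, 0.11, -0.02]]
off [[0.0, 0.01, -0.03]]
```

servo_tool(
  rot=[
    [0,0,0],
  ],
  offset=[
    [0,0,-0.02],
  ],
  grip=[0.95],
)

```text
t: 10.55
tcp_pos: [0.5607, -0.0877, 0.1255]
orientation: [[0.001, 0.996, -0.094], [-0.01, -0.094, -0.996], [-1.0, 0.002, 0.01]]
force: [0.6, -4.9, -2.3]
opening: 0.0118
```

servo_tool(
  rot=[
    [0,0,0],
  ],
  offset=[
    [0,0,-0.02],
  ],
  grip=[0.95],
)

```text
t: 10.63
tcp_pos: [0.5608, -0.0871, 0.1255]
orientation: [[0.001, 0.996, -0.094], [-0.01, -0.094, -0.996], [-1.0, 0.002, 0.01]]
force: [0.2, -5.4, -3.1]
opening: 0.012
```

servo_tool(
  rot=[
    [0,0,0],
  ],
  offset=[
    [0,0,-0.02],
  ],
  grip=[0.95],
)

```text
t: 10.72
tcp_pos: [0.5608, -0.0865, 0.1255]
orientation: [[0.001, 0.996, -0.094], [-0.01, -0.094, -0.996], [-1.0, 0.002, 0.01]]
force: [-2.1, -4.8, -1.6]
opening: 0.0119
```

servo_tool(
  rot=[
    [0,0,0],
  ],
  offset=[
    [0,0,-0.02],
  ],
  grip=[0.95],
)

```text
t: 10.8
tcp_pos: [0.5609, -0.0859, 0.1255]
orientation: [[0.001, 0.996, -0.094], [-0.01, -0.094, -0.995], [-1.0, 0.002, 0.01]]
force: [-0.4, -5.4, -2.6]
opening: 0.0116
```

servo_tool(
  rot=[
    [0,0,0],
  ],
  offset=[
    [0,0,-0.02],
  ],
  grip=[0.95],
)

```text
t: 10.88
tcp_pos: [0.5609, -0.0852, 0.1255]
orientation: [[0.001, 0.996, -0.094], [-0.01, -0.094, -0.995], [-1.0, 0.002, 0.01]]
force: [0.4, -5.2, -1.8]
opening: 0.012
```

servo_tool(
  rot=[
    [0,0,0],
  ],
  offset=[
    [0,0,-0.02],
  ],
  grip=[0.95],
)

```text
t: 10.97
tcp_pos: [0.561, -0.0846, 0.1255]
orientation: [[0.001, 0.996, -0.094], [-0.01, -0.094, -0.995], [-1.0, 0.002, 0.01]]
force: [-0.8, -5.6, -1.9]
opening: 0.0119
```

```bash
python3 -c "
from h import *
plan([.561,-.082,.1255],-4.9,1,.006)
snap('side','s7');snap('wrist','w7')
a=cv2.imread('pics/s7.png')[160:220,205:285]
a=cv2.resize(a,None,fx=7,fy=7,interpolation=cv2.INTER_CUBIC)
w=cv2.imread('pics/w7.png')[40:290,100:460]
cv2.imwrite('pics/s7c.png',np.vstack([a,np.pad(w[:180],((0,0),(0,200),(0,0)))]))"
```

```text
t 10.97 pos [ 0.561  -0.0846  0.1255] yaw -5.4 open 0.0119 F [-0.8 -5.6 -1.9]
rot [[-0.1, 0.12, -0.02]]
off [[-0.0, -0.01, -0.06]]
```

View pics/s7c.png

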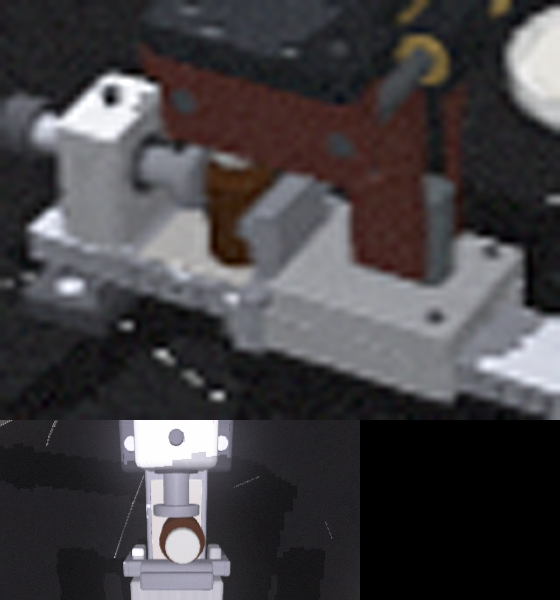

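servo_tool(
  rot=[
    [0,0,0],
  ],
  offset=[
    [0,0,-0.02],
  ],
  grip=[0.95],
)

```text
t: 11.15
tcp_pos: [0.5611, -0.0839, 0.1255]
orientation: [[0.001, 0.996, -0.094], [-0.01, -0.094, -0.995], [-1.0, 0.002, 0.01]]
force: [-0.5, -5.2, -2.4]
opening: 0.0117
```

servo_tool(
  rot=[
    [0,0,0],
  ],
  offset=[
    [0,0,-0.02],
  ],
  grip=[0.95],
)

```text
t: 11.23
tcp_pos: [0.5611, -0.0833, 0.1255]
orientation: [[0.001, 0.996, -0.094], [-0.01, -0.094, -0.995], [-1.0, 0.002, 0.01]]
force: [0.2, -4.9, -1.6]
opening: 0.0119
```

servo_tool(
  rot=[
    [0,0,0],
  ],
  offset=[
    [0,0,-0.02],
  ],
  grip=[0.95],
)

```text
t: 11.32
tcp_pos: [0.5611, -0.0828, 0.1255]
orientation: [[0.0, 0.996, -0.095], [-0.011, -0.095, -0.995], [-1.0, 0.001, 0.011]]
force: [0.2, -6.3, -2.3]
opening: 0.0116
```

servo_tool(
  rot=[
    [0,0,0],
  ],
  offset=[
    [0,0,-0.02],
  ],
  grip=[0.95],
)

```text
t: 11.4
tcp_pos: [0.5612, -0.0825, 0.1255]
orientation: [[0.0, 0.995, -0.095], [-0.012, -0.095, -0.995], [-1.0, 0.002, 0.012]]
force: [0.3, -6.8, -2.6]
opening: 0.0118
```

servo_tool(
  rot=[
    [0,0,0],
  ],
  offset=[
    [0,0,-0.02],
  ],
  grip=[0.95],
)

```text
t: 11.48
tcp_pos: [0.5612, -0.0823, 0.1255]
orientation: [[0.0, 0.995, -0.095], [-0.013, -0.095, -0.995], [-1.0, 0.002, 0.013]]
force: [0.7, -7.4, -2.5]
opening: 0.0119
```

servo_tool(
  rot=[
    [0,0,0],
  ],
  offset=[
    [0,0,-0.02],
  ],
  grip=[0.95],
)

```text
t: 11.57
tcp_pos: [0.5612, -0.0822, 0.1254]
orientation: [[0.0, 0.995, -0.095], [-0.014, -0.095, -0.995], [-1.0, 0.001, 0.014]]
force: [-0.8, -6.9, -1.7]
opening: 0.0119
```

servo_tool(
  rot=[
    [0,0,0],
  ],
  offset=[
    [0,0,-0.01],
  ],
  grip=[0.95],
)

```text
t: 11.65
tcp_pos: [0.5612, -0.0822, 0.1255]
orientation: [[0.0, 0.995, -0.096], [-0.015, -0.096, -0.995], [-1.0, 0.001, 0.015]]
force: [0.5, -5.1, -2.4]
opening: 0.012
```

servo_tool(
  rot=[
    [0,0,0],
  ],
  offset=[
    [0,0,-0.028],
  ],
  grip=[0.95],
)

```text
t: 11.73
tcp_pos: [0.5612, -0.0818, 0.1255]
orientation: [[0.0, 0.995, -0.096], [-0.016, -0.096, -0.995], [-1.0, 0.002, 0.016]]
force: [0.2, -8.1, -2.0]
opening: 0.0115
```

servo_tool(
  rot=[
    [0,0,0],
  ],
  offset=[
    [0,0,-0.028],
  ],
  grip=[0.95],
)

```text
t: 11.82
tcp_pos: [0.5613, -0.0816, 0.1255]
orientation: [[-0.0, 0.995, -0.096], [-0.018, -0.096, -0.995], [-1.0, 0.002, 0.018]]
force: [-0.3, -7.9, -2.1]
opening: 0.012
```

servo_tool(
  rot=[
    [0,0,0],
    [0,0,0],
    [0,0,0],
  ],
  offset=[
    [0,0,0],
    [0,0,0],
    [0,0,0],
  ],
  grip=[0.95,0.95,0.95],
)

```text
t: 12.07
tcp_pos: [0.5613, -0.0816, 0.1255]
orientation: [[-0.0, 0.995, -0.096], [-0.017, -0.096, -0.995], [-1.0, 0.002, 0.017]]
force: [-0.1, -4.3, -2.1]
opening: 0.012
```

servo_tool(
  rot=[
    [0,0,0],
    [0,0,0],
    [0,0,0],
    [0,0,0],
  ],
  offset=[
    [0,0,0],
    [0,0,0],
    [0,0,0],
    [0,0,0],
  ],
  grip=[0.8,0.65,0.6,0.6],
)

```text
t: 12.4
tcp_pos: [0.5621, -0.0791, 0.1269]
orientation: [[0.003, 0.995, -0.095], [-0.012, -0.095, -0.995], [-1.0, 0.004, 0.012]]
force: [0.4, 0.0, -0.7]
opening: 0.0334
```

servo_tool(
  rot=[
    [0,0,0],
    [0,0,0],
    [0,0,0],
    [0,0,0],
    [0,0,0],
  ],
  offset=[
    [-0.3,0,0],
    [-0.7,0,0],
    [-0.8,0,0],
    [-0.8,0,0],
    [0,0,0],
  ],
  grip=[0.6,0.6,0.6,0.6,0.6],
)

```text
t: 12.82
tcp_pos: [0.5606, -0.0761, 0.2361]
orientation: [[-0.001, 0.996, -0.094], [-0.009, -0.094, -0.996], [-1.0, -0.0, 0.009]]
force: [1.1, -0.1, 0.2]
opening: 0.035
```

```bash
python3 -c "
from h import *
plan([.5,-.1,.23],-4.9,1,.006)
snap('side','s8');snap('wrist','w8')
a=cv2.imread('pics/s8.png')[160:220,205:285]
a=cv2.resize(a,None,fx=7,fy=5,interpolation=cv2.INTER_CUBIC)
w=cv2.imread('pics/w8.png')[0:290,200:400]
w=cv2.resize(w,None,fx=1,fy=1)
w=cv2.rotate(w,cv2.ROTATE_90_CLOCKWISE)
w=cv2.resize(w,None,fx=1.5,fy=1.5,interpolation=cv2.INTER_CUBIC)
cv2.imwrite('pics/s8c.png',np.vstack([a,np.pad(w,((0,0),(0,560-w.shape[1]),(0,0)))]))"
```

```text
t 12.82 pos [ 0.5606 -0.0761  0.2361] yaw -5.4 open 0.035 F [ 1.1 -0.1  0.2]
rot [[-0.1, 0.1, 0.0]]
off [[0.01, -0.13, 0.07]]
```

View pics/s8c.png

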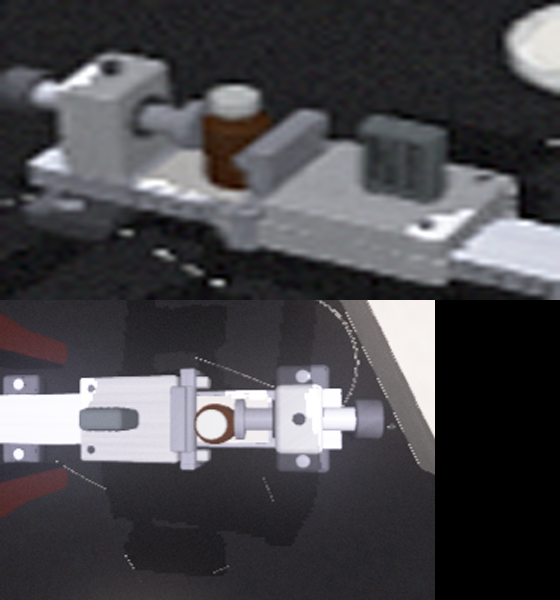

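```bash
python3 -c "
from h import *
s=sense();print(s['t'],s['qvel'].round(2),s['force'].round(1));print(hand_in())"
```

```text
12.9167 [-0.06  1.73  3.74 -0.11 -0.88 -0.07] [-0.1 -0.5 -0.1]
the job is handed in; nothing more can be done
None
```

The vial is clamped in the bench caliper and I handed the job in at about 13 s of the 67 s limit. There was no verdict, and I did not measure the final clamping force directly.

- **Placing:** I picked up the vial farthest to the left and stood it on the seat strip, about 1.5 mm off the centre line. I lowered it until the wrist felt 2 N, then let go; pictures showed it upright with the jaw well clear.
- **Closing:** I gripped the thumb tab and slid the carriage in about 63 mm. The push on the tool rose from a steady 5.3 N of drag to about 8 N at the end, so I estimate the jaw presses the vial with about 2.7 N. I then opened the fingers and lifted clear.
- **Last checks:** The final pictures show the vial upright between the nose and the anvil, about 2 mm off centre, with no visible lean of the jaw. The wrist force was near zero, so the arm was touching nothing.
- **Stopper, beaker and dish:** I went near none of them, but I did not re-measure their positions at the end.
- **Doubtful points:** The force figure comes from noisy wrist readings (about ±0.5 N) taken while pushing, not after release. The arm still had a small residual motion in free air at hand-in.

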